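# Re-bearing and grease the monitor-arm pivot

### The job

Slide the loose bearing ring over the upright pivot pin of the monitor-arm foot until it lies flat on the shoulder, and let go of it. Then lift the push-type grease gun out of its holder, press its coupler squarely onto the tilted grease nipple until it snaps on, and push the barrel fully in against its spring; finish while still gripping the gun and holding it pushed in. Leave the mouse, the glue bottle and the tin where they are.

Things in the scene. Friction and masses are not known exactly. Their poses are not given: they have to be found in the camera images.
- ring_center (a point): Centre (half-way up) of the loose steel thrust-bearing ring: outside diameter 48 mm, bore 28 mm, 16 mm high, about 0.12 kg, steel with a thin brass-coloured band, lying flat on the desk to the left or right of the foot. z is its axis. A hold from above across its outside diameter suits it.
- pin_seat (a point): Centre of the shoulder of the fixed monitor-arm foot, 44 mm above the desk: grey plate 120 x 120 x 10 mm, in its middle a grey hub (40-42 mm diameter down to 18 mm below the shoulder, wider beneath), on it a bright steel pin 25 mm in diameter. The ring's underside belongs at this point. Frame: z up; the nipple stands on the foot's -x side.
- pin_top (a point): Centre of the top end of the upright pin, 34 mm above the shoulder, 78 mm above the desk; the last 5 mm taper from 25 to 17 mm in diameter.
- nipple_tip (a point): Tip of the steel grease nipple, 40 mm above the desk, 58 mm out (level) from the pin's axis. z points out along the nipple's axis, which leans 35 degrees from vertical, away from the pin; y is level. Ball head 10 mm in diameter (top = this point), neck 6.4 mm in diameter to 17 mm below the tip, then a hexagon 13.6 mm wide and a grey boss 19 mm in diameter.
- gun_grip (a point): Centre of the gun's barrel, where to grip: ribbed aluminium, 28 mm diameter, from 28 mm below to 24 mm above this point; z along the gun's axis, away from the coupler. Black end cap, 32 mm diameter, to 34 mm above. Under the barrel a flange 44 mm diameter, 6 mm thick, rests on the holder's rim, coupler hanging down inside: lift straight up 80 mm to clear. Gun about 0.28 kg.
- coupler_seat (a point): Seat inside the gun's coupler, on its axis; meets the nipple's tip when the coupler is on. z along the axis towards the barrel. At rest 81.7 mm below gun_grip. Coupler: steel sleeve 22 mm diameter, bore 14 mm, flared mouth (17 mm inside, 25 outside) 14.3 mm beyond the seat. Spring jaws snap over the ball head, from 9 mm short of the tip until seat meets tip; needs up to about 8 N.
- gun_nozzle (a joint): How far the coupler and its nozzle tube are pushed into the barrel, in m: 0 at rest, 0.012 when fully in (a hard stop). The spring needs about 8 N to start and 14 N at the end, and pushes back out when released; the coupler snaps on before this starts to move.
- holder: Fixed round black holder of the gun: outside diameter 62 mm, hole 32 mm, rim 74 mm above the desk, round foot 90 mm in diameter and 8 mm high. Origin at the centre of its underside. It stands left or right of the foot, opposite the ring.
- mouse: Bystander: black computer mouse 105 x 58 x 32 mm on a red mat near the robot, origin at the centre of its underside.
- glue_center (a point): Bystander: centre (half-way up) of a white glue bottle with a red collar, 34 mm in diameter and 108 mm high, standing beyond the foot.
- tin_center (a point): Bystander: centre (half-way up) of a round tin 68 mm in diameter and 70 mm high, standing beyond the foot.
There are look-alikes about, which are no part of the job. What is shaped like the holder but orange is not meant.

How it is judged:
On the way, in this order (a step that is already met when the one before it is completed fails the run):
1. the bearing ring lies flat on the shoulder around the pin and has been let go (horizontal distance between ring_center and pin_seat below 0.003 m and height (world z) of ring_center between 0.0495 and 0.0545 m and angle between ring_center's own z axis and vertical below 0.08 rad and contact force between the fingers and ring below 0.2 N), for 0.3 s.
2. the coupler is snapped squarely onto the nipple (distance between coupler_seat and nipple_tip below 0.0035 m and angle between the z axis of coupler_seat and the z axis of nipple_tip, either way round below 0.12 rad), for 0.2 s.
At the end, for the whole second after the job is handed in: Ring untouched and flat on the shoulder (within 3 mm of the pin's axis, 2.5 mm in height, 0.08 rad tilt); coupler seat within 3.5 mm of the nipple's tip, axes within 0.12 rad; barrel pushed in at least 9 of 12 mm; gun still held in the fingers, at rest, off its holder (all of step 1 and all of step 2 and value of joint gun_nozzle above 0.009 m and contact force between the fingers and gun above 2 N and contact force between gun and holder below 0.2 N and linear speed of gun below 0.02 m/s); the arm keeps its last pose, push and grip.
It fails at once if the mouse, the glue bottle or the tin was displaced by more than 20 mm (distance of any of mouse, glue_center, tin_center from where it was at the start of the episode above 0.02 m).
It also fails if it takes over 61 s, if anything falls off the work surface, if the arm or the gripper's body presses on something with over 40 N, if the wrist force passes 120 N, or if a joint passes its speed limit or range.

### The arm

A 7-joint arm with a two-finger parallel gripper is mounted at the origin on the work surface. World frame = base frame: x ahead of the robot, y to its left, z up, the work surface at z = 0. Lengths are in m, angles in rad, forces in N, time in s.
With the tool pointing down it reaches from about 0.425 to 0.8 m from the base axis. Payload 8.3 kg.
Tool frame: the origin (TCP) lies midway between the tips of the shut fingers; the grasp point (between the pads) lies 19 mm behind it; z points along the fingers, y is the line along which they close (so a half turn about z gives the same grasp; the last joint's range is limited). The gripper opens to 85 mm and grips with 20 to 120 N. Pads are 22 mm wide; open, the fingers measure 114 mm over their backs; the gripper's body (76 mm by 85 mm) begins 54 mm behind the grasp point. The pads swing forward as they close: fully open they stand 13 mm farther back than shut.
Start: joints at [-0.063, 0.383, 0.016, 1.37, -0.006, 1.388, -0.046], TCP at [0.625, 0, 0.231] pointing down, gripper open.
Joint ranges: [-2.95, 2.95], [-0.25, 2.06], [-1.52, 1.56], [0.18, 2.33], [-1.44, 4.58], [0.02, 2.06], [-3.01, 3.01]. Speed limits (rad/s): [2.39, 2.39, 3.01, 3.01, 3.14, 3.14, 3.14].

### API

Orientations are given as a unit quaternion [w, x, y, z].
In Python, from rig import readout, snapshot, camera_info, ctrl, nets gives the robot as it stands.
- The arm moves only by the shell command python3 -m jog 'ROWS' [FORCE]. ROWS is JSON, a list of rows, each a list of 3 entries, a list of its own where there are three numbers: the closure, from -1 (fully open) to 1 (shut), then the shift along the tool's x, y, z in units of 40 mm (1.0 is 40 mm), then the turn, a rotation vector about the tool's x, y, z in units of 6 degrees (1.0 is 6 degrees). A call has 1 to 12 rows; each row is the pose to reach, as a shift and turn from the pose commanded when the call began, along the tool's axes at that moment; what a row does not reach only later rows make up. A row lasts 1/12 s, in which the tool goes at most 41.7 mm and 7.16 degrees, less where a joint would pass 70% of its speed; a pose out of reach is approached as far as the arm can. A call with a gripper value outside its range is refused whole. The fingers move at their own pace and stop on an object; FORCE is the grip in N (left out, the last holds). Time passes only in rows, so rows that repeat a pose let the fingers close. It gives the time, the measured TCP pose, the force, the opening and the grip force at its end, in the units of the state.
- readout.sense(): the state, without advancing time (a new reading comes with each control period).
- snapshot(name): name is "scene" or "side" or "wrist"; returns the picture (384x512x3 uint8, blue, green, red); there is no depth.
- camera_info(name): a dict with "K" (3x3 intrinsics, pixels), "rvec" (rotation vector, rad) and "tvec" (3), from world to camera coordinates, as OpenCV has them; the wrist camera has in their place "T_tool_cam" (4x4, takes a point from camera to tool coordinates, whose origin is the TCP and whose axes are the flange's). Camera axes: x right, y down, z forward; pixel columns grow to the right and rows downward; lengths in m; the calibration is good to about 2 mm. The wrist camera is an equidistant fisheye: a pixel r from the principal point sees the ray r / f radians off the axis. A picture is of the moment at which its call begins: read the wrist's pose just before it. camera_info takes no time and is no camera call.
- ctrl.hand_in(): hands the job in; it is judged then, once.
Trained networks look in the newest picture that a camera, given by its name, has taken for a name from the list of things; names that differ only in an ending like _2 or _b are one class to them, and where a whole thing is asked for, a point or a joint stands for the part that bears it (a point fixed in the world has none). Each returns a list of dicts, best first, with "score" (0 to 1); they miss things now and then, are a little off and sometimes report something else, mostly with a low value. They report only what shows in the picture. A call takes as long as a camera call. They do not tell look-alikes from the thing itself.
- nets.boxes_of(camera, name): "at" ([row, column] in pixels, amid what is visible of it).
- nets.place_of(camera, name): "at" ([row, column] in pixels: a listed point, or the origin of a listed thing).
The state is a dict: "clock": time; "joint_positions": joint angles; "dq": joint speeds; "joint_torque": joint torques, N m; "eef_pos": TCP position; "orientation": TCP orientation; "wrist_force": force on the tool from outside, world axes, zero at the start; "moment": the same for the moment, N m; "grip_width": finger opening in m; "gripper_force": force on a finger pad.
Only numpy, scipy, OpenCV 4.12 (cv2) and the standard library are available. Lean on these libraries where they do the work, as an engineer would, in place of code of your own. Each camera call takes 0.05 s, during which the arm holds its last target. There are 200 camera calls.

## Working session

There is one attempt and no reset: what is moved stays moved. The work goes in short steps, Python scripts to look and compute and a shell command to move; the robot and the scene stay as the last step left them, time stands still between calls to the robot, and variables do not carry over. Pictures are saved under pics/ and viewed, at most 10 in all, crops included, and the job is handed in when it is done.

```bash
ls; mkdir -p pics
cat > h.py <<'E'
import numpy as np,cv2
from scipy.spatial.transform import Rotation as R
from rig import readout,snapshot,camera_info,ctrl,nets
def ray(cam,rc,st=None):
    i=camera_info(cam);K=np.array(i["K"]);u,v=rc[1],rc[0]
    x,y=(u-K[0,2])/K[0,0],(v-K[1,2])/K[1,1]
    if cam=="wrist":
        th=np.hypot(x,y);d=np.array([x/th*np.sin(th),y/th*np.sin(th),np.cos(th)]) if th>1e-9 else np.array([0,0,1.])
        st=st or readout.sense();q=st["orientation"];Rt=R.from_quat([q[1],q[2],q[3],q[0]]).as_matrix()
        T=np.array(i["T_tool_cam"]);return Rt@T[:3,3]+np.array(st["eef_pos"]),Rt@T[:3,:3]@d
    M=cv2.Rodrigues(np.array(i["rvec"],float))[0]
    return -M.T@np.array(i["tvec"],float).ravel(),M.T@np.array([x,y,1.])
def onz(cam,rc,z,st=None):
    o,d=ray(cam,rc,st);return o+d*(z-o[2])/d[2]
def tri(rays):
    A=0;b=0
    for o,d in rays:
        d=d/np.linalg.norm(d);P=np.eye(3)-np.outer(d,d);A=A+P;b=b+P@o
    return np.linalg.solve(A,b)
def Rt(st=None):
    q=(st or readout.sense())["orientation"];return R.from_quat([q[1],q[2],q[3],q[0]]).as_matrix()
E
python3 - <<'E'
from h import *
np.set_printoptions(precision=4,suppress=True)
s=readout.sense();print(s["clock"],s["eef_pos"],Rt(s),s["wrist_force"])
Z=dict(ring_center=.008,pin_seat=.044,pin_top=.078,nipple_tip=.04,gun_grip=.102,holder=0,mouse=0,glue_center=.054,tin_center=.035)
ims={}
for c in ("scene","side"):
    ims[c]=snapshot(c);cv2.imwrite(f"pics/{c}.png",ims[c])
    for n,z in Z.items():
        for d in nets.place_of(c,n)[:3]: print(c,n,np.round(d["at"],1),round(d["score"],2),onz(c,d["at"],z))
cv2.imwrite("pics/both.png",np.vstack([ims["scene"],ims["side"]])[:, :])
print(readout.sense()["clock"])
E
```

```text
pics
0.0 [0.6245 0.     0.2303] [[-0.0001  1.     -0.002 ]
 [ 1.      0.0001 -0.0001]
 [-0.0001 -0.002  -1.    ]] [ 0.3065 -0.2277 -0.0249]
scene ring_center [173.5 226.7] 0.47 [ 0.5389 -0.3067  0.008 ]
scene pin_seat [224.6 262.9] 0.76 [0.5968 0.0245 0.044 ]
scene pin_top [212.6 261. ] 0.7 [0.6007 0.0236 0.078 ]
scene nipple_tip [222.3 285.7] 0.41 [0.544  0.0384 0.04  ]
scene gun_grip [260.1 336.8] 0.66 [0.5745 0.251  0.102 ]
scene holder [302.1 334.1] 0.93 [0.5728 0.256  0.    ]
scene holder [266.7 397.4] 0.78 [0.396  0.2454 0.    ]
scene holder [349.6 273.8] 0.75 [0.7246 0.2874 0.    ]
scene mouse [221.5 336.1] 0.7 [0.403  0.0526 0.    ]
scene glue_center [292.7 230.5] 0.67 [0.7527 0.1849 0.054 ]
scene tin_center [203.7 171.9] 0.62 [ 0.7479 -0.1823  0.035 ]
side ring_center [301.3 281.1] 0.91 [ 0.5402 -0.3008  0.008 ]
side pin_seat [188.9 257. ] 0.75 [0.6002 0.0176 0.044 ]
side pin_top [174.2 255.8] 0.81 [0.6026 0.0361 0.078 ]
side nipple_tip [188.6 236.1] 0.43 [0.5502 0.0404 0.04  ]
side gun_grip [124.5 227. ] 0.74 [0.5938 0.2785 0.102 ]
side holder [142.1 268.2] 0.97 [0.7422 0.3059 0.    ]
side holder [168.  169.9] 0.58 [0.4056 0.2487 0.    ]
side mouse [211.1 177.8] 0.56 [0.394  0.0444 0.    ]
side glue_center [144.6 284.6] 0.57 [0.7498 0.1906 0.054 ]
side tin_center [229.5 343.8] 0.96 [ 0.7458 -0.1804  0.035 ]
1.0
```

View pics/scene.png

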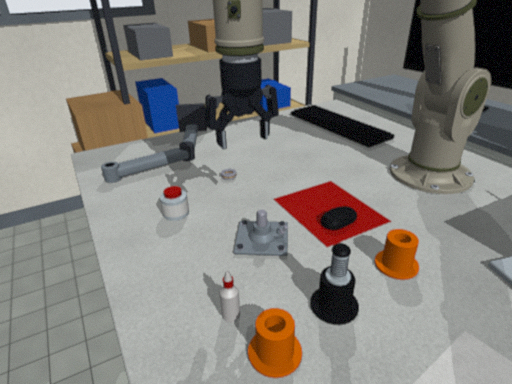

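View pics/side.png

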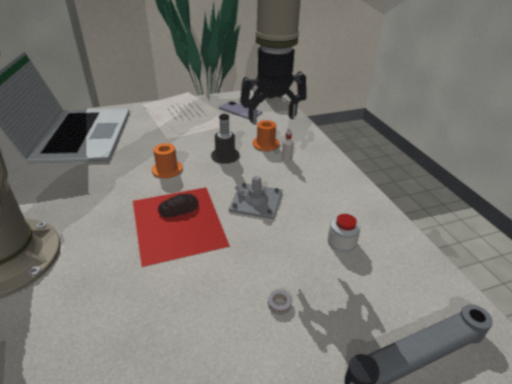

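Candidates for the holder in the scene picture are orange (250,399), orange (340,275) and black with the gun (295,336). The black one fits, because it isn't orange and it carries the gun. The only ring visible is at scene (175,229) / side (301,281). I'll confirm these with a wrist look and an enlarged crop.

Run:
```python
from h import *
np.set_printoptions(precision=4,suppress=True)
s=readout.sense();w=snapshot("wrist");cv2.imwrite("pics/w0.png",w)
for n,z in dict(ring_center=.008,pin_seat=.044,pin_top=.078,nipple_tip=.04,gun_grip=.102,holder=0).items():
    for d in nets.place_of("wrist",n)[:3]: print(n,np.round(d["at"],1),round(d["score"],2),onz("wrist",d["at"],z,s))
print(camera_info("wrist"))
a=cv2.imread("pics/scene.png");b=cv2.imread("pics/side.png")
f=lambda im,r,c:cv2.resize(im[r-40:r+40,c-40:c+40],(260,260),interpolation=2)
cv2.imwrite("pics/crop.png",np.vstack([np.hstack([f(a,275,338),f(a,235,265),f(a,174,228)]),np.hstack([f(b,138,224),f(b,195,256),f(b,300,281)])]))
```

```text
ring_center [296.9 336.1] 0.59 [ 0.7527 -0.2037  0.008 ]
pin_seat [155.1 230.5] 0.85 [0.6    0.0169 0.044 ]
pin_top [156.9 226.2] 0.61 [0.5983 0.0203 0.078 ]
nipple_tip [123.5 183.3] 0.69 [0.5461 0.0535 0.04  ]
gun_grip [  9.3 368.6] 0.55 [0.7364 0.1723 0.102 ]
holder [ 1.6 91.1] 0.78 [0.3976 0.2386 0.    ]
{'K': array([[297.3186,   0.    , 253.4493],
       [  0.    , 297.3186, 190.1183],
       [  0.    ,   0.    ,   1.    ]]), 'T_tool_cam': array([[ 0.0004, -0.9641, -0.2655,  0.067 ],
       [ 1.    ,  0.0006, -0.0008,  0.0011],
       [ 0.001 , -0.2655,  0.9641, -0.1428],
       [ 0.    ,  0.    ,  0.    ,  1.    ]])}
```

View pics/crop.png

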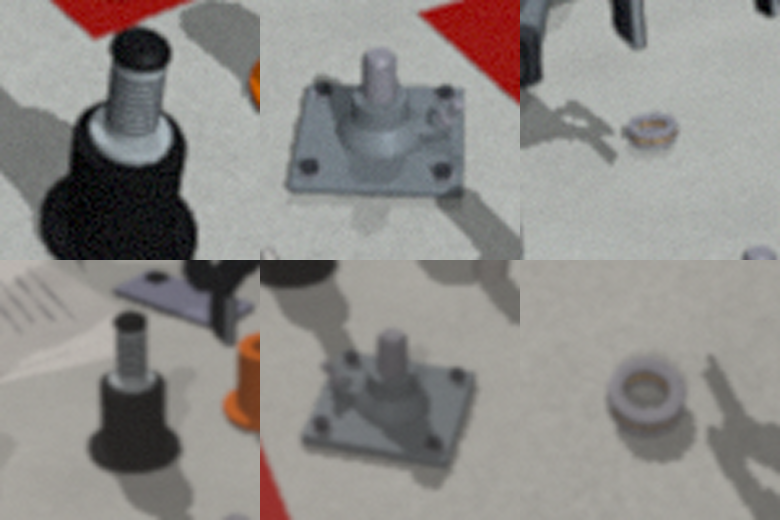

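View pics/w0.png

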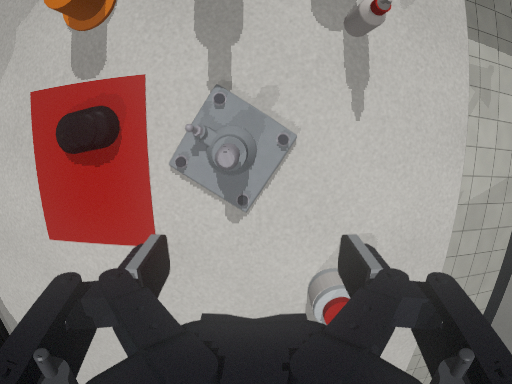

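```bash
python3 -m jog '[[-1,[-1,-0.3,0.2],[0,0,0]],[-1,[-2,-0.6,0.4],[0,0,0]],[-1,[-3,-0.9,0.6],[0,0,0]],[-1,[-4,-1.2,0.8],[0,0,0]],[-1,[-5,-1.5,1],[0,0,0]],[-1,[-6,-1.8,1.2],[0,0,0]],[-1,[-7,-2.1,1.5],[0,0,0]],[-1,[-7.6,-2.1,2],[0,0,0]],[-1,[-7.6,-2.1,2.2],[0,0,0]],[-1,[-7.6,-2.1,2.2],[0,0,0]],[-1,[-7.6,-2.1,2.2],[0,0,0]],[-1,[-7.6,-2.1,2.2],[0,0,0]]]'
python3 - <<'E'
from h import *
np.set_printoptions(precision=4,suppress=True)
s=readout.sense();w=snapshot("wrist");cv2.imwrite("pics/w1.png",w);print(s["clock"],s["eef_pos"],Rt(s))
for n,z in dict(ring_center=.008).items():
    for d in nets.place_of("wrist",n)[:3]: print(n,np.round(d["at"],1),round(d["score"],2),onz("wrist",d["at"],z,s))
E
```

```text
clock: 2.35
eef_pos: [0.5422, -0.3025, 0.1441]
orientation: [0.0, 0.706, 0.708, 0.001]
wrist_force: [-0.3, 0.8, 0.2]
grip_width: 0.0854
gripper_force: 0.0
2.35 [ 0.5422 -0.3025  0.1441] [[-0.0023  1.      0.0012]
 [ 1.      0.0023  0.0005]
 [ 0.0005  0.0012 -1.    ]]
ring_center [179.7 243.9] 0.82 [ 0.534  -0.3018  0.008 ]
```

The crops confirm all three: black holder with the gun, grey foot with the nipple on its hub's upper-left side (wrist ≈(128,195)) and pin at (155,228), and the steel ring with a brass band. Next is a finer look at the ring.

Run:
```python
from h import *
s=readout.sense();w=cv2.imread("pics/w1.png");cv2.imwrite("pics/w1c.png",cv2.resize(w[110:250,174:314],(560,560),interpolation=2))
g=cv2.medianBlur(cv2.cvtColor(w,cv2.COLOR_BGR2GRAY),3)
print(cv2.HoughCircles(g[110:250,174:314],cv2.HOUGH_GRADIENT_ALT,1,5,param1=100,param2=.6,minRadius=8,maxRadius=50))
```

```text
[[[72.       73.       25.326635]
  [72.       73.       14.495136]]]
```

View pics/w1c.png

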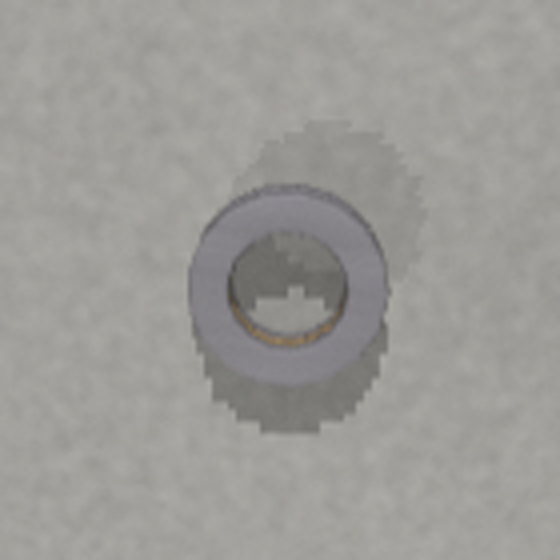

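The ring's top face is centred at about row 181.5, col 246 in the wrist picture, 49 px across.

Run:
```python
from h import *
s=readout.sense()
p=onz("wrist",(181.3,246.1),.016,s);print(p)
for z in (.012,):
  t=np.array([p[0],p[1],.007]);print((Rt(s).T@(t-s["eef_pos"]))/.04)
```

```text
[ 0.53653364 -0.30164109  0.016     ]
[ 0.02356036 -0.15117795  3.43617498]
```

```bash
python3 -m jog '[[-0.5,[0.02,-0.15,0.8],[0,0,0]],[-0.5,[0.02,-0.15,1.6],[0,0,0]],[-0.5,[0.02,-0.15,2.4],[0,0,0]],[-0.5,[0.02,-0.15,3.1],[0,0,0]],[-0.4,[0.02,-0.15,3.5],[0,0,0]],[-0.2,[0.02,-0.15,3.55],[0,0,0]],[0.3,[0.02,-0.15,3.55],[0,0,0]],[0.6,[0.02,-0.15,3.55],[0,0,0]],[0.6,[0.02,-0.15,3.55],[0,0,0]],[0.6,[0.02,-0.15,3.55],[0,0,0]],[0.6,[0.02,-0.15,3.55],[0,0,0]]]' 30
```

```text
clock: 3.37
eef_pos: [0.5358, -0.3035, 0.0026]
orientation: [0.001, 0.707, 0.707, 0.0]
wrist_force: [-0.0, -0.9, -0.2]
grip_width: 0.0467
gripper_force: 30.9
```

```bash
python3 -m jog '[[0.6,[0,0,-0.8],[0,0,0]],[0.6,[0,0,-1.8],[0,0,0]],[0.6,[0.8,0.3,-2.6],[0,0,0]],[0.6,[1.7,0.6,-3.2],[0,0,0]],[0.6,[2.7,0.9,-3.6],[0,0,0]],[0.6,[3.7,1.2,-3.6],[0,0,0]],[0.6,[4.7,1.5,-3.6],[0,0,0]],[0.6,[5.5,1.6,-3.6],[0,0,0]],[0.6,[5.5,1.6,-3.6],[0,0,0]],[0.6,[5.5,1.6,-3.6],[0,0,0]],[0.6,[5.5,1.6,-3.6],[0,0,0]]]'
python3 - <<'E'
from h import *
np.set_printoptions(precision=4,suppress=True)
s=readout.sense();w=snapshot("wrist");cv2.imwrite("pics/w2.png",w);print(s["clock"],s["eef_pos"],Rt(s))
for n,z in dict(ring_center=s["eef_pos"][2]+.006,pin_seat=.044,pin_top=.078,nipple_tip=.04).items():
    for d in nets.place_of("wrist",n)[:2]: print(n,np.round(d["at"],1),round(d["score"],2),onz("wrist",d["at"],z,s))
cv2.imwrite("pics/w2c.png",cv2.resize(w[60:330,100:400],None,fx=2,fy=2,interpolation=2))
E
```

```text
clock: 4.28
eef_pos: [0.599, -0.0833, 0.1457]
orientation: [0.0, 0.707, 0.707, -0.0]
wrist_force: [-0.1, -1.1, -0.8]
grip_width: 0.0468
gripper_force: 31.5
4.2833 [ 0.599  -0.0833  0.1457] [[-0.0007  1.      0.0004]
 [ 1.      0.0007 -0.0006]
 [-0.0006  0.0004 -1.    ]]
pin_seat [ 69.2 251.3] 0.65 [0.5981 0.0176 0.044 ]
pin_top [ 59.  252.9] 0.66 [0.5994 0.0203 0.078 ]
nipple_tip [ 35.2 194.3] 0.65 [0.5504 0.0494 0.04  ]
```

View pics/w2c.png

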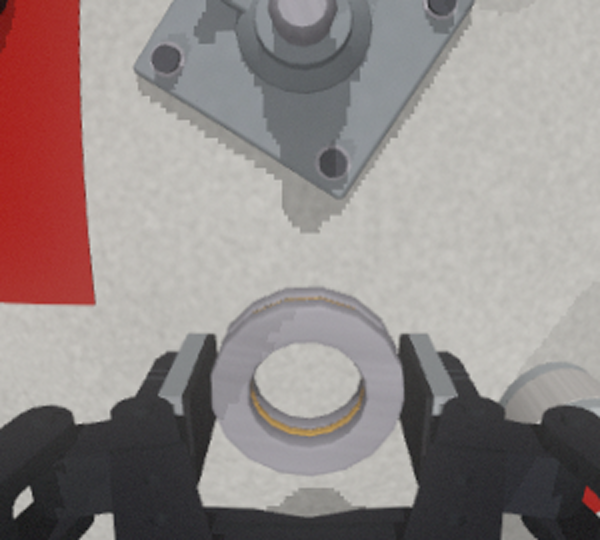

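The ring is held between the pads, with its top face at about row 253, col 254. The pin is straight above it in the image, at about row 60, col 252.

Run:
```python
from h import *
np.set_printoptions(precision=4,suppress=True)
s=readout.sense();print("ring",onz("wrist",(253,254),s["eef_pos"][2]+.0134,s))
w=cv2.imread("pics/w2.png");w0=cv2.imread("pics/w0.png")
g=cv2.medianBlur(cv2.cvtColor(w,cv2.COLOR_BGR2GRAY),3)
for c in cv2.HoughCircles(g,cv2.HOUGH_GRADIENT_ALT,1,3,param1=80,param2=.5,minRadius=6,maxRadius=60)[0][:12]:
  if c[1]<120 or c[1]>200: print(c,[onz("wrist",(c[1],c[0]),z,s)[:2] for z in(.073,.078,.044,s["eef_pos"][2]+.0134)])
cv2.imwrite("pics/w2d.png",np.hstack([cv2.resize(w[10:110,200:300],(400,400),interpolation=2),cv2.resize(w0[100:200,175:275],(400,400),interpolation=2)]))
```

```text
ring [ 0.6    -0.0853  0.1588]
[254.     253.      46.8308] [array([ 0.6 , -0.13]), array([ 0.6   , -0.1274]), array([ 0.6   , -0.1451]), array([ 0.6   , -0.0853])]
[284.      71.      46.6778] [array([0.6216, 0.0109]), array([0.6211, 0.0102]), array([0.6245, 0.0147]), array([ 0.613 , -0.0006])]
[237.     260.      48.5422] [array([ 0.586 , -0.1366]), array([ 0.5864, -0.1338]), array([ 0.5842, -0.1526]), array([ 0.5916, -0.0892])]
[252.      70.      21.1276] [array([0.5988, 0.0113]), array([0.5989, 0.0107]), array([0.5987, 0.0153]), array([ 0.5993, -0.0003])]
[265.     118.      32.6059] [array([ 0.6081, -0.0236]), array([ 0.6079, -0.0234]), array([ 0.6091, -0.0243]), array([ 0.6049, -0.0213])]
[275.      70.      45.6257] [array([0.6152, 0.0115]), array([0.6148, 0.0108]), array([0.6172, 0.0154]), array([ 0.6091, -0.0002])]
[265.      96.      50.9502] [array([ 0.608 , -0.0076]), array([ 0.6079, -0.0079]), array([ 0.6091, -0.0062]), array([ 0.6048, -0.0117])]
[254.     270.      56.1214] [array([ 0.6   , -0.1461]), array([ 0.6   , -0.1432]), array([ 0.6   , -0.1634]), array([ 0.6  , -0.095])]
[267.     272.      52.3738] [array([ 0.6108, -0.1482]), array([ 0.6106, -0.1452]), array([ 0.6123, -0.1658]), array([ 0.6065, -0.0962])]
[249.     49.     45.368] [array([0.5967, 0.027 ]), array([0.5968, 0.026 ]), array([0.5963, 0.0331]), array([0.598 , 0.0091])]
[252.      92.      55.9512] [array([ 0.5988, -0.0047]), array([ 0.5988, -0.005 ]), array([ 0.5986, -0.003 ]), array([ 0.5993, -0.01  ])]
[250.     253.      23.3226] [array([ 0.5967, -0.13  ]), array([ 0.5968, -0.1274]), array([ 0.5963, -0.1451]), array([ 0.598 , -0.0853])]
```

View pics/w2d.png

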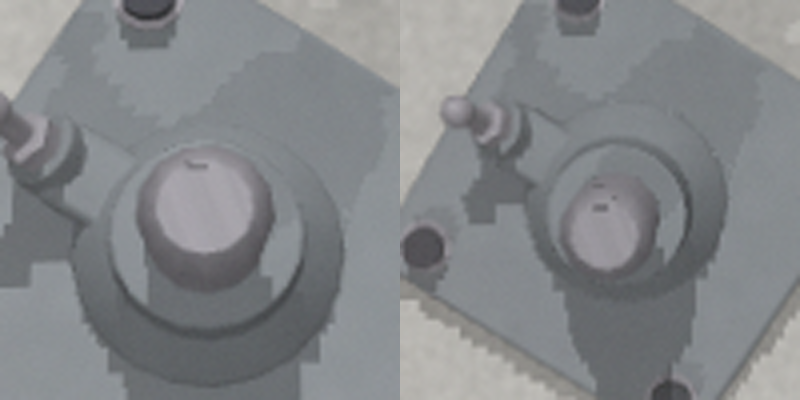

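Left crop: the pin's top disc is at about row 61, col 251 and the shoulder disc at row 69, col 251.5. Right crop (start pose): pin top at row 159, col 225.5, shoulder at row 153, col 229.5, nipple ball at row 128, col 189.

Run:
```python
from h import *
np.set_printoptions(precision=4,suppress=True)
s=readout.sense()
s0=dict(eef_pos=[.6245,0,.2303],orientation=[0.001,.7071,.7071,0.0])
M=np.array([[-.0001,1,-.002],[1,.0001,-.0001],[-.0001,-.002,-1]]);q=R.from_matrix(M).as_quat();s0["orientation"]=[q[3],*q[:3]]
for st,t,sh in((s,(60.9,250.9),(68.6,251.1)),(s0,(159.1,225.4),(153.1,229.4))):
  print(onz("wrist",t,.078,st),onz("wrist",sh,.044,st))
# ball centre: tip - 5mm along axis -> z = .040-.0041
b=onz("wrist",(127.6,189.1),.036,s0);print("ball",b)
```

```text
[0.5981 0.0173 0.078 ] [0.5979 0.0165 0.044 ]
[0.5968 0.0182 0.078 ] [0.598  0.0193 0.044 ]
ball [0.5512 0.0484 0.036 ]
```

```bash
python3 -m jog '[[0.6,[0.9,-0.02,0],[0,0,0]],[0.6,[1.8,-0.04,0],[0,0,0]],[0.6,[2.56,-0.05,0.2],[0,0,0]],[0.6,[2.56,-0.05,0.8],[0,0,0]],[0.6,[2.56,-0.05,1.4],[0,0,0]],[0.6,[2.56,-0.05,1.4],[0,0,0]],[0.6,[2.56,-0.05,1.4],[0,0,0]],[0.6,[2.56,-0.05,1.4],[0,0,0]]]'
python3 - <<'E'
from h import *
s=readout.sense();w=snapshot("wrist");print(s["wrist_force"])
cv2.imwrite("pics/w3c.png",cv2.resize(w[180:320,180:330],None,fx=4,fy=4,interpolation=2))
E
```

```text
clock: 5.2
eef_pos: [0.5977, 0.0181, 0.0905]
orientation: [0.0, 0.708, 0.706, 0.0]
wrist_force: [0.1, 0.8, -1.1]
grip_width: 0.0469
gripper_force: 31.5
[ 0.08634752  0.76135353 -1.14965916]
```

View pics/w3c.png

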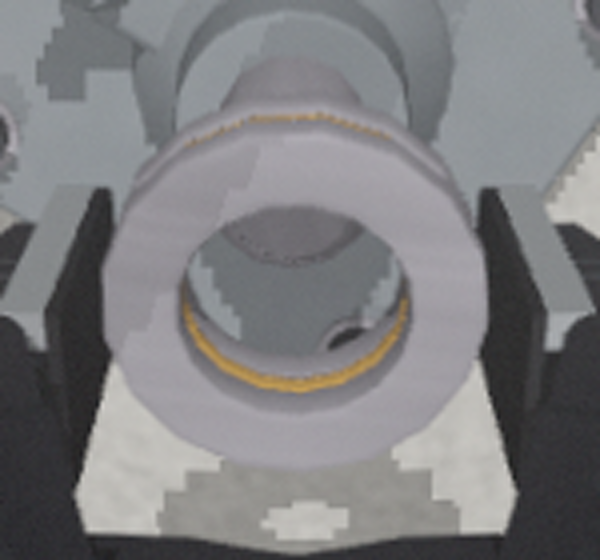

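The pin shows through the bore, near edge at about row 245, col 253; ring outer left/right cols 206–302, near edge row 296.5. I'll compute the offset.

Run:
```python
from h import *
np.set_printoptions(precision=4,suppress=True)
s=readout.sense()
print("ring near",onz("wrist",(296.4,253.5),.1039,s)+[0,.024,0])
print("ring bore near (top)",onz("wrist",(180+352/4,253.5),.1039,s), "bore far top",onz("wrist",(180+205/4,253.5),.1039,s))
print("ring L,R",onz("wrist",(252,205.6),.1039,s),onz("wrist",(252,301.5),.1039,s))
print("pin near edge if top disc",onz("wrist",(245.2,253),.078,s)+[0,.0085,0],"if taper",onz("wrist",(245.2,253),.073,s)+[0,.0125,0])
print("pin L,R",onz("wrist",(195,180+222/4),.073,s),onz("wrist",(195,180+364/4),.06,s))
```

```text
ring near [0.5991 0.0153 0.1039]
ring bore near (top) [0.5991 0.0091 0.1039] bore far top [0.5991 0.0293 0.1039]
ring L,R [0.5755 0.0179 0.1039] [0.6228 0.0178 0.1039]
pin near edge if top disc [0.5988 0.0178 0.078 ] if taper [0.5988 0.0193 0.073 ]
pin L,R [0.589  0.0382 0.073 ] [0.6099 0.0343 0.06  ]
```

```bash
python3 -m jog '[[0.6,[0.06,0,0],[0,0,0]],[0.6,[0.06,0,0.15],[0,0,0]],[0.6,[0.06,0,0.3],[0,0,0]],[0.6,[0.06,0,0.4],[0,0,0]],[0.6,[0.06,0,0.5],[0,0,0]],[0.6,[0.06,0,0.55],[0,0,0]],[0.6,[0.06,0,0.55],[0,0,0]]]'
```

```text
clock: 5.83
eef_pos: [0.5965, 0.0216, 0.0664]
orientation: [-0.0, 0.707, 0.707, -0.001]
wrist_force: [-0.4, 0.6, -1.4]
grip_width: 0.0469
gripper_force: 31.5
```

```bash
python3 -m jog '[[0.6,[0,0,0.15],[0,0,0]],[0.6,[0,0,0.3],[0,0,0]],[0.6,[0,0,0.4],[0,0,0]],[0.6,[0,0,0.46],[0,0,0]],[0.6,[0,0,0.46],[0,0,0]]]'
```

```text
clock: 6.25
eef_pos: [0.5964, 0.0216, 0.048]
orientation: [-0.0, 0.707, 0.707, -0.001]
wrist_force: [-0.7, 0.0, -0.5]
grip_width: 0.047
gripper_force: 31.5
```

```bash
python3 -m jog '[[0.2,[0,0,0],[0,0,0]],[-0.1,[0,0,0],[0,0,0]],[-0.4,[0,0,0],[0,0,0]],[-0.5,[0,0,0],[0,0,0]],[-0.5,[0,0,0],[0,0,0]],[-0.5,[0,0,-0.6],[0,0,0]],[-0.5,[0,0,-1.5],[0,0,0]],[-0.5,[-0.8,0,-2.2],[0,0,0]],[-0.7,[-1.6,0,-2.6],[0,0,0]],[-0.8,[-2.2,0,-2.8],[0,0,0]],[-0.8,[-2.2,0,-2.8],[0,0,0]],[-0.8,[-2.2,0,-2.8],[0,0,0]]]'
python3 - <<'E'
from h import *
np.set_printoptions(precision=4,suppress=True)
s=readout.sense();w=snapshot("wrist");cv2.imwrite("pics/w4.png",w);print(s["clock"],s["eef_pos"],list(s["orientation"]))
for n,z in dict(ring_center=.052,pin_top=.078,nipple_tip=.04).items():
    for d in nets.place_of("wrist",n)[:2]: print(n,np.round(d["at"],1),round(d["score"],2),onz("wrist",d["at"],z,s))
cv2.imwrite("pics/w4c.png",cv2.resize(w[10:150,170:320],None,fx=4,fy=4,interpolation=2))
E
```

```text
clock: 7.25
eef_pos: [0.5972, -0.0688, 0.1619]
orientation: [0.001, 0.708, 0.706, 0.0]
wrist_force: [0.7, 0.5, 0.2]
grip_width: 0.0771
gripper_force: 0.0
7.25 [ 0.5972 -0.0688  0.1619] [np.float64(0.0008836043795608565), np.float64(0.7084981332978881), np.float64(0.7057120299133489), np.float64(0.0003810410592354789)]
ring_center [ 85.4 251.7] 0.96 [0.5972 0.0194 0.052 ]
pin_top [ 83.6 253.2] 0.64 [0.5984 0.0186 0.078 ]
nipple_tip [ 54.5 200. ] 0.55 [0.5515 0.0498 0.04  ]
```

View pics/w4c.png

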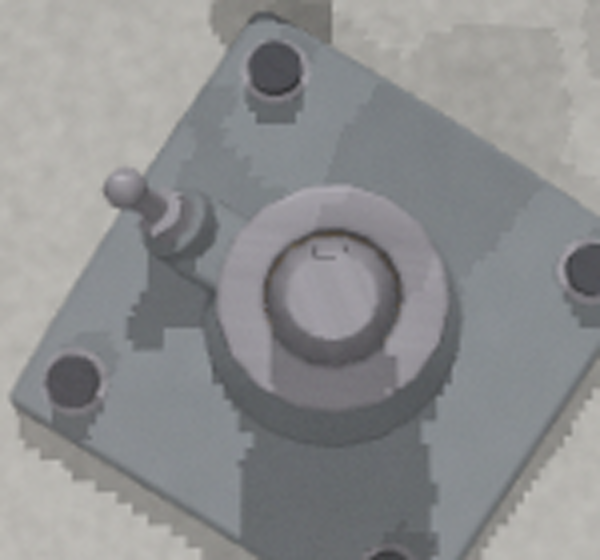

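The ring lies flat around the pin (disc centred at crop (333,297)); the ball head is at crop (125,190), i.e. row 57, col 201. The bolt holes are at crop (274,68), (74,380) and (588,268). Next I work out the nipple axis from these.

```bash
cat > nip.py <<'E'
from h import *
np.set_printoptions(precision=4,suppress=True)
s=readout.sense();f=lambda x,y,z:onz("wrist",((y+.5)/4-.5+10,(x+.5)/4-.5+170),z,s)
a,b,c=f(274,68,.012),f(74,380,.012),f(588,268,.012)
y=a-b;x=c-a;print("holes",a,b,c,np.linalg.norm(y),np.linalg.norm(x))
print("-x dir deg from y:",np.degrees(np.arctan2(y[1],y[0]))+90,"from x",np.degrees(np.arctan2(-x[1],-x[0])),"centre",(b+c)/2)
ring=f(333,297,.060);top=f(333,295,.078);ball=f(125,190,.0359)
print("ring",ring,top,"ball",ball);d=ball-ring;print(np.degrees(np.arctan2(d[1],d[0])),np.hypot(d[0],d[1]))
E
python3 nip.py
python3 - <<'E'
from h import *
np.set_printoptions(precision=4,suppress=True)
a=onz("scene",(266,338.5),.09);print(a)
E
```

```text
holes [0.5821 0.0869 0.012 ] [0.5331 0.0093 0.012 ] [0.6587 0.0376 0.012 ] 0.09172059250583355 0.09109827642490534
-x dir deg from y: 147.69571550935322 from x 147.22338700184577 centre [0.5959 0.0235 0.012 ]
ring [0.5968 0.0242 0.06  ] [0.5969 0.023  0.078 ] ball [0.5502 0.052  0.0359]
149.1799411130965 0.05424012270278564
[0.5722 0.2546 0.09  ]
```

The nipple azimuth is about 147.5°. Combining views, the tip is at about (0.549, 0.0505, 0.040), consistent with 58 mm from the pin. Next, the gun.

```bash
python3 -m jog '[[-0.8,[0.3,0,-0.9],[0,0,0]],[-0.8,[1.2,-0.1,-1.4],[0,0,0]],[-0.8,[2.2,-0.2,-1.8],[0,0,0]],[-0.8,[3.2,-0.3,-2.2],[0,0,0]],[-0.8,[4.2,-0.4,-2.2],[0,0,0]],[-0.8,[5.2,-0.5,-2.2],[0,0,0]],[-0.8,[6,-0.55,-2.2],[0,0,0]],[-0.8,[6,-0.55,-2.2],[0,0,0]],[-0.8,[6,-0.55,-2.2],[0,0,0]],[-0.8,[6,-0.55,-2.2],[0,0,0]],[-0.8,[6,-0.55,-2.2],[0,0,0]]]'
python3 - <<'E'
from h import *
np.set_printoptions(precision=4,suppress=True)
s=readout.sense();w=snapshot("wrist");cv2.imwrite("pics/w5.png",w);print(s["clock"],s["eef_pos"],Rt(s))
for n,z in dict(gun_grip=.108,holder=0,nipple_tip=.04,pin_top=.078,ring_center=.052).items():
    for d in nets.place_of("wrist",n)[:3]: print(n,np.round(d["at"],1),round(d["score"],2),onz("wrist",d["at"],z,s))
g=cv2.medianBlur(cv2.cvtColor(w,cv2.COLOR_BGR2GRAY),3)
for c in cv2.HoughCircles(g,cv2.HOUGH_GRADIENT_ALT,1,3,param1=80,param2=.6,minRadius=8,maxRadius=90)[0][:10]: print(c,onz("wrist",(c[1],c[0]),.142,s)[:2],onz("wrist",(c[1],c[0]),.08,s)[:2],onz("wrist",(c[1],c[0]),.0,s)[:2])
E
```

```text
clock: 8.37
eef_pos: [0.5752, 0.1723, 0.2486]
orientation: [0.0, 0.708, 0.707, -0.0]
wrist_force: [0.6, -0.4, -1.0]
grip_width: 0.0769
gripper_force: 0.0
8.3667 [0.5752 0.1723 0.2486] [[ 0.0015  1.     -0.0004]
 [ 1.     -0.0015 -0.0009]
 [-0.0009 -0.0004 -1.    ]]
gun_grip [ 87.2 258.2] 0.91 [0.5805 0.2612 0.108 ]
holder [114.5 124.8] 0.64 [0.3974 0.2403 0.    ]
holder [ 73.5 367.2] 0.61 [0.7302 0.2953 0.    ]
nipple_tip [239.8 135.9] 0.54 [0.4141 0.0716 0.04  ]
nipple_tip [257.4 233.8] 0.43 [0.5495 0.0493 0.04  ]
pin_top [289.5 269.1] 0.84 [0.5954 0.0232 0.078 ]
ring_center [280.5 271.4] 0.63 [0.5997 0.0201 0.052 ]
[246.     268.      54.6345] [0.5688 0.0929] [0.5668 0.0564] [0.5644 0.0094]
[240.     275.      47.7092] [0.5628 0.0848] [0.5594 0.0464] [ 0.555  -0.0032]
[269.     283.      18.5141] [0.5913 0.0754] [0.595  0.0345] [ 0.5997 -0.0181]
[327.     187.      59.5583] [0.6411 0.1734] [0.6572 0.157 ] [0.6779 0.1358]
[253.     283.      35.5581] [0.5755 0.0755] [0.5752 0.0347] [ 0.5749 -0.018 ]
[258.      93.      34.7818] [0.5799 0.2537] [0.5807 0.2573] [0.5818 0.2618]
[367.      77.      32.6976] [0.6742 0.2719] [0.6985 0.28  ] [0.7299 0.2904]
[375.      80.      38.4776] [0.6819 0.27  ] [0.7081 0.2775] [0.742  0.2873]
[119.     117.      32.8176] [0.4564 0.2382] [0.4266 0.2379] [0.3881 0.2375]
[257.      88.      17.6812] [0.579  0.2579] [0.5797 0.2625] [0.5805 0.2684]
```

```bash
python3 -m jog '[[-0.8,[0.9,0.05,0],[0,0,0]],[-0.8,[1.8,0.1,0.4],[0,0,0]],[-0.8,[2.18,0.12,1],[0,0,0]],[-0.8,[2.18,0.12,1.6],[0,0,0]],[-0.8,[2.18,0.12,1.6],[0,0,0]],[-0.8,[2.18,0.12,1.6],[0,0,0]],[-0.8,[2.18,0.12,1.6],[0,0,0]]]'
python3 - <<'E'
from h import *
np.set_printoptions(precision=4,suppress=True)
s=readout.sense();w=snapshot("wrist");cv2.imwrite("pics/w6.png",w);print(s["clock"],s["eef_pos"])
for d in nets.place_of("wrist","gun_grip")[:3]: print(np.round(d["at"],1),round(d["score"],2),onz("wrist",d["at"],.108,s))
g=cv2.medianBlur(cv2.cvtColor(w,cv2.COLOR_BGR2GRAY),3)
for c in cv2.HoughCircles(g,cv2.HOUGH_GRADIENT_ALT,1,3,param1=60,param2=.5,minRadius=15,maxRadius=70)[0][:14]:
  if 200<c[0]<310 :print(c,onz("wrist",(c[1],c[0]),.142,s)[:2],onz("wrist",(c[1],c[0]),.08,s)[:2],onz("wrist",(c[1],c[0]),.0,s)[:2])
E
```

```text
clock: 9.25
eef_pos: [0.5808, 0.2597, 0.1865]
orientation: [0.001, 0.708, 0.706, 0.001]
wrist_force: [0.6, 0.5, 0.4]
grip_width: 0.0768
gripper_force: 0.0
9.25 [0.5808 0.2597 0.1865]
[191.1 248.3] 0.83 [0.5778 0.2651 0.108 ]
[252.     187.      37.5059] [0.5809 0.2773] [0.5806 0.261 ] [0.5802 0.2399]
[210.     266.      54.2379] [0.5502 0.2182] [0.5398 0.1823] [0.5263 0.1359]
[253.     198.      27.7551] [0.5815 0.2699] [0.5814 0.251 ] [0.5813 0.2267]
[220.    273.     44.733] [0.5573 0.2124] [0.5491 0.1745] [0.5387 0.1257]
```

```bash
python3 -m jog '[[-0.8,[0.03,0,0.6],[0,0,0]],[-0.8,[0.03,0,1.2],[0,0,0]],[-0.8,[0.03,0,1.8],[0,0,0]],[-0.8,[0.03,0,2.25],[0,0,0]],[-0.6,[0.03,0,2.4],[0,0,0]],[0,[0.03,0,2.4],[0,0,0]],[0.5,[0.03,0,2.4],[0,0,0]],[0.9,[0.03,0,2.4],[0,0,0]],[0.9,[0.03,0,2.4],[0,0,0]],[0.9,[0.03,0,2.4],[0,0,0]],[0.9,[0.03,0,2.4],[0,0,0]],[0.9,[0.03,0,2.4],[0,0,0]]]' 80
```

```text
clock: 10.35
eef_pos: [0.5808, 0.2626, 0.0913]
orientation: [0.0, 0.707, 0.707, 0.002]
wrist_force: [-1.8, -1.1, 6.4]
grip_width: 0.0269
gripper_force: 78.5
```

```bash
python3 -m jog '[[0.9,[0,0,-0.3],[0,0,0]],[0.9,[0,0,-0.9],[0,0,0]],[0.9,[0,0,-1.6],[0,0,0]],[0.9,[0,0,-2.4],[0,0,0]],[0.9,[0,0,-2.8],[0,0,0]],[0.9,[0,0,-2.8],[0,0,0]],[0.9,[0,0,-2.8],[0,0,0]],[0.9,[0,0,-2.8],[0,0,0]]]'
python3 - <<'E'
from h import *
np.set_printoptions(precision=4,suppress=True)
s=readout.sense();print(s["eef_pos"],Rt(s))
n=np.array([np.sin(np.radians(35))*np.cos(np.radians(147.5)),np.sin(np.radians(35))*np.sin(np.radians(147.5)),np.cos(np.radians(35))])
N=np.array([.549,.0505,.040])
M=np.array([[0,1,0],[1,0,0],[0,0,-1.]])  # nominal
ax=np.cross([0,0,1],n);ax/=np.linalg.norm(ax)
rv=M.T@(ax*np.radians(35));print("turn units",np.degrees(rv)/6)
# TCP so that seat is `gap` above the tip along n: grasp = N+n*(gap+.0817+.002), TCP=grasp-.019n
for gap in(.06,.03,.0):
    T=N+n*(gap+.0817+.002-.019);print(gap,T,M.T@(T-s["eef_pos"])/.04)
E
```

```text
clock: 11.02
eef_pos: [0.5791, 0.2617, 0.1998]
orientation: [-0.0, 0.707, 0.707, -0.001]
wrist_force: [0.4, -0.0, -2.3]
grip_width: 0.0264
gripper_force: 78.9
[0.5791 0.2617 0.1998] [[-0.0001  1.     -0.0017]
 [ 1.      0.0001 -0.0008]
 [-0.0008 -0.0017 -1.    ]]
turn units [-4.9198 -3.1342  0.    ]
0.06 [0.4887 0.0889 0.1421] [-4.3201 -2.2612  1.4416]
0.03 [0.5032 0.0797 0.1176] [-4.5512 -1.8984  2.0559]
0.0 [0.5177 0.0704 0.093 ] [-4.7824 -1.5356  2.6703]
```

```bash
python3 -m jog '[[0.9,[-0.5,-0.3,0],[-0.5,-0.3,0]],[0.9,[-1.2,-0.6,0],[-1.2,-0.8,0]],[0.9,[-2,-1,0.1],[-2,-1.3,0]],[0.9,[-2.7,-1.4,0.3],[-2.8,-1.8,0]],[0.9,[-3.3,-1.8,0.5],[-3.6,-2.3,0]],[0.9,[-3.9,-2.1,0.8],[-4.4,-2.8,0]],[0.9,[-4.3,-2.26,1.1],[-4.92,-3.13,0]],[0.9,[-4.32,-2.26,1.3],[-4.92,-3.13,0]],[0.9,[-4.32,-2.26,1.44],[-4.92,-3.13,0]],[0.9,[-4.32,-2.26,1.44],[-4.92,-3.13,0]],[0.9,[-4.32,-2.26,1.44],[-4.92,-3.13,0]],[0.9,[-4.32,-2.26,1.44],[-4.92,-3.13,0]]]'
python3 - <<'E'
from h import *
np.set_printoptions(precision=4,suppress=True)
s=readout.sense();w=snapshot("wrist");cv2.imwrite("pics/w7.png",w);print(s["clock"],s["eef_pos"],Rt(s)[:,2],np.array(s["joint_positions"]))
for n in("coupler_seat","nipple_tip","pin_top","gun_grip"):
    for d in nets.place_of("wrist",n)[:2]: print(n,np.round(d["at"],1),round(d["score"],2),onz("wrist",d["at"],.04,s))
for c in("scene","side"):
    cv2.imwrite(f"pics/{c}7.png",snapshot(c))
    for n in("coupler_seat","nipple_tip","gun_grip"):
      for d in nets.place_of(c,n)[:2]: print(c,n,np.round(d["at"],1),round(d["score"],2),onz(c,d["at"],.04) if n[0]=="n" else "")
a=cv2.resize(w[150:300,180:330],(400,400),interpolation=2)
b=cv2.imread("pics/side7.png")[120:220,190:290];b=cv2.resize(b,(400,400),interpolation=2)
cv2.imwrite("pics/w7c.png",np.hstack([a,b]))
E
```

```text
clock: 12.02
eef_pos: [0.4905, 0.09, 0.1439]
orientation: [0.293, 0.675, 0.674, 0.066]
wrist_force: [0.0, 0.3, -2.1]
grip_width: 0.0268
gripper_force: 79.6
12.0167 [0.4905 0.09   0.1439] [ 0.484  -0.307  -0.8195] [-0.5498  0.0007 -0.0991  2.1933  0.7748  0.8753 -1.1397]
coupler_seat [206.2 253.9] 0.63 [0.5559 0.0229 0.04  ]
nipple_tip [181.3 249.2] 0.54 [0.5481 0.0537 0.04  ]
nipple_tip [273.8 336.2] 0.38 [ 0.7368 -0.1754  0.04  ]
pin_top [221.7 311.1] 0.57 [ 0.6411 -0.0257  0.04  ]
gun_grip [255.8 251.1] 0.96 [ 0.559  -0.0492  0.04  ]
scene coupler_seat [302.9 334. ] 0.63 
scene coupler_seat [202.7 304.9] 0.6 
scene nipple_tip [225.5 288.3] 0.56 [0.5456 0.052  0.04  ]
scene gun_grip [180.1 325.7] 0.62 
side coupler_seat [168.5 221.2] 0.7 
side nipple_tip [189.5 234.4] 0.52 [0.5448 0.038  0.04  ]
side gun_grip [141.6 288.9] 0.74 
side gun_grip [141.5 207.5] 0.66
```

Run:
```python
from h import *
np.set_printoptions(precision=4,suppress=True)
s=readout.sense();Rm=Rt(s);p=np.array(s["eef_pos"])
def tool(rc,zt):
    o,d=ray("wrist",rc,s);o=Rm.T@(o-p);d=Rm.T@d;return o+d*(zt-o[2])/d[2]
print("coupler in tool at z=.0647",tool((206.2,253.9),.0647)*1e3,"grip",tool((255.8,251.1),-.017)*1e3)
print("tip in tool at .125",tool((181.3,249.2),.125)*1e3)
N=np.array([.549,.0505,.04]);print("N in tool",Rm.T@(N-p)*1e3)
```

```text
coupler in tool at z=.0647 [-2.0412  1.215  64.7   ] grip [  0.4429  -0.1587 -17.    ]
tip in tool at .125 [  2.0509  -3.0973 125.    ]
N in tool [ -0.0797  -1.2185 125.444 ]
```

View pics/w7c.png

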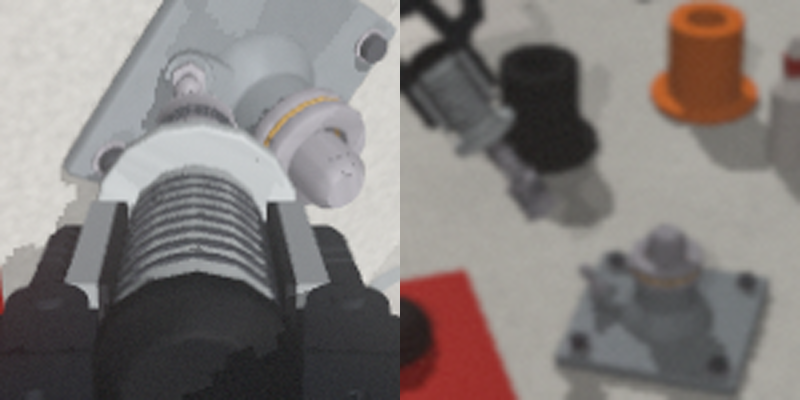

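Left crop: the gun axis is at about col 254 and the ball head at row 180, col 250.5, just past the coupler mouth (upper rim about row 185). Right crop: the gun is tilted correctly, upper left of the nipple. Next I check the profile numerically.

Run:
```python
from h import *
np.set_printoptions(precision=2,suppress=True,linewidth=200)
w=cv2.imread("pics/w7.png");g=cv2.cvtColor(w,cv2.COLOR_BGR2GRAY);print("cols",np.arange(240,268));
for r in range(168,202):print(r,g[r,240:268])
s=readout.sense();Rm=Rt(s);p=np.array(s["eef_pos"])
def tool(rc,zt):
    o,d=ray("wrist",rc,s);o=Rm.T@(o-p);d=Rm.T@d;return (o+d*(zt-o[2])/d[2])*1e3
for r in(182,184,186):print(r,tool((r,253.5),.079))
for r in(178,180,182):print(r,tool((r,250.5),.130))
```

```text
cols [240 241 242 243 244 245 246 247 248 249 250 251 252 253 254 255 256 257 258 259 260 261 262 263 264 265 266 267]
168 [166 167 164 154 156 155 157 150 152 147 136 138 144 143 148 151 153 156 154 156 155 155 156 155 152 157 158 162]
169 [167 167 156 156 156 151 148 134 132 125 129 134 128 129 129 139 146 148 148 153 155 154 153 152 156 157 161 164]
170 [168 166 155 155 152 133 131 133 136 141 148 150 144 143 140 133 138 136 134 145 148 147 151 154 157 161 164 167]
171 [168 169 161 152 131 121 146 154 160 163 160 160 164 163 154 147 143 142 140 135 135 140 150 155 157 161 166 169]
172 [168 169 166 129 123 153 161 160 159 160 154 155 154 160 161 163 154 144 154 151 143 138 140 150 160 163 168 170]
173 [168 167 162 122 156 170 164 159 154 150 141 156 149 155 161 162 162 157 157 161 157 153 145 142 155 160 168 170]
174 [168 168 143 154 170 170 160 144 146 156 162 181 170 156 157 160 161 172 156 155 165 164 159 152 150 149 163 170]
175 [156 156 127 169 171 152 143 144 169 182 188 188 187 175 164 157 157 171 169 149 166 166 165 163 158 154 157 167]
176 [129 127 137 168 156 141 168 184 
[... 2480 characters left out ...]
6 181 183 185 189 194 194 201 200 191 190 181 177 171 168 165 155 154 138 142]
198 [167 176 178 180 185 189 190 193 200 205 205 205 210 212 211 210 211 210 210 202 202 194 192 182 175 172 170 167]
199 [188 199 199 201 205 210 210 210 211 211 209 209 207 206 205 205 204 207 208 211 214 213 214 204 200 196 195 185]
200 [205 206 205 206 206 207 207 206 206 205 205 204 203 203 202 201 200 201 202 205 206 208 210 213 215 214 216 207]
201 [203 204 204 203 204 203 203 202 204 203 204 203 203 203 202 203 203 201 200 200 199 201 202 204 205 208 211 215]
182 [12.7  0.9 79. ]
184 [11.12  0.91 79.  ]
186 [ 9.53  0.91 79.  ]
178 [  4.03  -1.94 130.  ]
180 [  2.09  -1.95 130.  ]
182 [  0.15  -1.95 130.  ]
```

```bash
python3 -m jog '[[0.9,[0.01,-0.05,0.2],[0,0,0]],[0.9,[0.01,-0.05,0.5],[0,0,0]],[0.9,[0.01,-0.05,0.8],[0,0,0]],[0.9,[0.01,-0.05,1],[0,0,0]],[0.9,[0.01,-0.05,1.15],[0,0,0]],[0.9,[0.01,-0.05,1.2],[0,0,0]],[0.9,[0.01,-0.05,1.2],[0,0,0]],[0.9,[0.01,-0.05,1.2],[0,0,0]]]' 120
cat > f.py <<'E'
from h import *
np.set_printoptions(precision=2,suppress=True)
s=readout.sense();Rm=Rt(s);N=np.array([.549,.0505,.04])
print("t",s["clock"],"force in tool",Rm.T@(np.array(s["wrist_force"])-[0.2,0,-2.2]),"moment tool",Rm.T@np.array(s["moment"]),"N in tool mm",Rm.T@(N-s["eef_pos"])*1e3,"axis",Rm[:,2])
E
python3 f.py
```

```text
clock: 13.33
eef_pos: [0.5109, 0.0749, 0.103]
orientation: [0.293, 0.674, 0.674, 0.065]
wrist_force: [0.6, -0.2, -2.7]
grip_width: 0.0265
gripper_force: 117.9
t 13.3333 force in tool [-0.05  0.08  0.64] moment tool [ 0.77  0.5  -0.  ] N in tool mm [-0.63  0.7  77.55] axis [ 0.48 -0.31 -0.82]
```

```bash
python3 -m jog '[[0.9,[0,0,0.05],[0,0,0]],[0.9,[0,0,0.1],[0,0,0]],[0.9,[0,0,0.15],[0,0,0]],[0.9,[0,0,0.15],[0,0,0]]]'; python3 f.py; python3 -m jog '[[0.9,[0,0,0.05],[0,0,0]],[0.9,[0,0,0.1],[0,0,0]],[0.9,[0,0,0.1],[0,0,0]]]'; python3 f.py
```

```text
clock: 13.67
eef_pos: [0.514, 0.0729, 0.0981]
orientation: [0.293, 0.674, 0.674, 0.065]
wrist_force: [-0.3, -0.6, -1.3]
grip_width: 0.0265
gripper_force: 117.9
t 13.6667 force in tool [-0.94 -0.04 -0.82] moment tool [0.68 0.49 0.04] N in tool mm [-0.57  0.52 71.4 ] axis [ 0.48 -0.31 -0.82]
clock: 13.92
eef_pos: [0.5158, 0.0712, 0.0942]
orientation: [0.293, 0.674, 0.674, 0.065]
wrist_force: [3.9, -1.0, -7.5]
grip_width: 0.0261
gripper_force: 118.2
t 13.9167 force in tool [0.95 0.59 6.46] moment tool [ 0.36  0.73 -0.02] N in tool mm [-0.17  1.11 66.83] axis [ 0.48 -0.31 -0.82]
```

```bash
python3 -m jog '[[0.9,[0,0,0.04],[0,0,0]],[0.9,[0,0,0.08],[0,0,0]],[0.9,[0,0,0.08],[0,0,0]],[0.9,[0,0,0.08],[0,0,0]]]'; python3 f.py; python3 -m jog '[[0.9,[0,0,0.04],[0,0,0]],[0.9,[0,0,0.08],[0,0,0]],[0.9,[0,0,0.08],[0,0,0]],[0.9,[0,0,0.08],[0,0,0]]]'; python3 f.py
```

```text
clock: 14.25
eef_pos: [0.5172, 0.0708, 0.0923]
orientation: [0.293, 0.674, 0.674, 0.065]
wrist_force: [-4.9, 0.8, 5.5]
grip_width: 0.026
gripper_force: 119.0
t 14.25 force in tool [-2.01 -0.66 -9.08] moment tool [1.03 0.08 0.03] N in tool mm [-0.57  0.72 64.47] axis [ 0.48 -0.31 -0.82]
clock: 14.58
eef_pos: [0.5188, 0.0699, 0.0898]
orientation: [0.294, 0.674, 0.674, 0.065]
wrist_force: [-6.3, 2.1, 5.9]
grip_width: 0.026
gripper_force: 119.2
t 14.5833 force in tool [ -1.04  -1.57 -10.41] moment tool [1.15 0.   0.01] N in tool mm [-0.59  0.66 61.4 ] axis [ 0.48 -0.31 -0.82]
```

```bash
python3 -m jog '[[0.9,[0,0,0.04],[0,0,0]],[0.9,[0,0,0.08],[0,0,0]],[0.9,[0,0,0.12],[0,0,0]],[0.9,[0,0,0.12],[0,0,0]],[0.9,[0,0,0.12],[0,0,0]]]'; python3 f.py; python3 -m jog '[[0.9,[0,0,0.03],[0,0,0]],[0.9,[0,0,0.06],[0,0,0]],[0.9,[0,0,0.06],[0,0,0]],[0.9,[0,0,0.06],[0,0,0]]]'; python3 f.py
```

```text
clock: 15.0
eef_pos: [0.521, 0.0685, 0.0859]
orientation: [0.294, 0.674, 0.674, 0.065]
wrist_force: [-8.0, 1.9, 7.3]
grip_width: 0.026
gripper_force: 119.4
t 15.0 force in tool [ -1.74  -2.35 -12.31] moment tool [ 1.28 -0.13 -0.04] N in tool mm [-0.61  0.65 56.71] axis [ 0.48 -0.31 -0.82]
clock: 15.33
eef_pos: [0.5222, 0.0678, 0.084]
orientation: [0.294, 0.674, 0.674, 0.065]
wrist_force: [-8.5, 2.4, 7.3]
grip_width: 0.0263
gripper_force: 119.6
t 15.3333 force in tool [ -1.32  -2.82 -12.75] moment tool [ 1.29 -0.17 -0.02] N in tool mm [-0.68  0.63 54.39] axis [ 0.48 -0.31 -0.82]
```

```bash
python3 -m jog '[[0.9,[0,0,0.03],[0,0,0]],[0.9,[0,0,0.06],[0,0,0]],[0.9,[0,0,0.06],[0,0,0]],[0.9,[0,0,0.06],[0,0,0]]]'; python3 f.py;  python3 -m jog '[[0.9,[0,0,0.02],[0,0,0]],[0.9,[0,0,0.04],[0,0,0]],[0.9,[0,0,0.04],[0,0,0]],[0.9,[0,0,0.04],[0,0,0]]]'; python3 f.py
```

```text
clock: 15.67
eef_pos: [0.5232, 0.0672, 0.0823]
orientation: [0.294, 0.674, 0.674, 0.066]
wrist_force: [-11.8, 2.0, 13.3]
grip_width: 0.0263
gripper_force: 120.9
t 15.6667 force in tool [ -3.87  -2.77 -19.08] moment tool [ 1.54 -0.39  0.01] N in tool mm [-0.74  0.57 52.27] axis [ 0.48 -0.31 -0.82]
clock: 16.0
eef_pos: [0.5236, 0.0674, 0.0818]
orientation: [0.294, 0.674, 0.674, 0.066]
wrist_force: [-25.4, 4.8, 27.9]
grip_width: 0.0263
gripper_force: 122.9
t 16.0 force in tool [ -6.8   -7.29 -38.52] moment tool [ 2.74 -1.44  0.04] N in tool mm [-1.05  0.38 51.74] axis [ 0.49 -0.31 -0.82]
```

The hard stop is reached. I'll ease off slightly, let it settle, and check that the ring is still in place.

```bash
python3 -m jog '[[0.9,[0,0,-0.025],[0,0,0]],[0.9,[0,0,-0.025],[0,0,0]],[0.9,[0,0,-0.025],[0,0,0]],[0.9,[0,0,-0.025],[0,0,0]],[0.9,[0,0,-0.025],[0,0,0]]]'; python3 f.py
python3 - <<'E'
from h import *
np.set_printoptions(precision=4,suppress=True)
for c in("wrist","side"):
    s=readout.sense();snapshot(c)
    for n,z in dict(ring_center=.052,pin_top=.078).items():
        for d in nets.place_of(c,n)[:1]: print(c,n,round(d["score"],2),onz(c,d["at"],z,s))
E
```

```text
clock: 16.42
eef_pos: [0.5234, 0.0673, 0.0821]
orientation: [0.294, 0.674, 0.674, 0.066]
wrist_force: [-16.8, 2.8, 18.6]
grip_width: 0.0261
gripper_force: 120.3
t 16.4167 force in tool [ -5.13  -4.52 -26.16] moment tool [ 2.08 -0.88  0.03] N in tool mm [-0.85  0.49 52.08] axis [ 0.48 -0.31 -0.82]
wrist ring_center 0.63 [0.5966 0.0222 0.052 ]
wrist pin_top 0.58 [0.6    0.0172 0.078 ]
side ring_center 0.5 [0.5998 0.0216 0.052 ]
side pin_top 0.6 [0.5996 0.0267 0.078 ]
```

The ring is still on the pin, the coupler is on, and the barrel is against its stop at about 26 N. Handing in.

```bash
python3 -c "
from rig import ctrl
print(ctrl.hand_in())"
```

```text
the job is handed in; nothing more can be done
None
```

I handed the job in at about 16.6 s of the 61 s, with no verdict shown: the ring lies on the shoulder and is let go, and the gun, still gripped at about 120 N, has its coupler snapped onto the nipple and its barrel held in against the stop (pressing with about 26 N), as judged from force and position readings.

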